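Float a dishwasher door half open on its balance spring

ROBOT

A 6-joint arm with a two-finger parallel gripper is mounted at the origin on the work surface. World frame = base frame: x ahead of the robot, y to its left, z up, the work surface at z = 0. Lengths are in m, angles in rad, forces in N, time in s.
With the tool pointing down it reaches from about 0.275 to 0.75 m from the base axis. Payload 10.2 kg.
Tool frame: the origin (TCP) lies midway between the tips of the shut fingers; the grasp point (between the pads) lies 19 mm behind it (env.hold_point_z is the distance from the TCP to the grasp point, in m); z points along the fingers, y is the line along which they close (so a half turn about z gives the same grasp; the last joint's range is limited). The gripper opens to 85 mm and grips with 20 to 120 N. Pads are 22 mm wide; open, the fingers measure 114 mm over their backs; the gripper's body (76 mm by 85 mm) begins 54 mm behind the grasp point. The pads swing forward as they close: fully open they stand 13 mm farther back than shut.
Start: joints at [0.919, 0.313, 1.498, -0, 1.331, -0.223], TCP at [0.218, 0.477, 0.231] pointing down, gripper open.
Joint ranges: [-2.94, 2.94], [-0.97, 2.17], [0.19, 2.56], [-1.23, 4.37], [0.02, 3.11], [-2.88, 2.88]. Speed limits (rad/s): [2.39, 2.39, 3.01, 3.14, 3.14, 3.14].

INTERFACE

Orientations are given as a unit quaternion [x, y, z, w].
In Python, from bench import env, kinematics, monitor, eyes, job gives the robot as it stands. The module is installed in compiled form; this text tells all that it offers. Calls block until the motion is done:
- env.reach(position, orientation): joint-space move of the TCP to a pose.
- env.movel(position, velocity=0.15, frame=None, guard=None): straight line of the TCP; frame=None keeps the orientation; velocity is the mean speed in m/s. With guard (N) it stops when the force on the tool has changed by that much, and returns True; else False.
- env.set_joints(angles): joint-space move.
- env.release() and env.close_gripper(effort=None): open the fingers fully, or close them until they stop; effort is the grip in N (None keeps the last).
- env.hold(seconds).
- kinematics.ik(position, orientation): joint angles nearest the present ones, or None.
- monitor.sense(): the state.
- eyes.grab_frame(name): name is "scene" or "top"; returns a dict with "frame" (400x640x3 uint8, red, green, blue), "mtx" (3x3 intrinsics, pixels), "k1" (the pictures are not rectified: a ray, as slopes to the right and down, at radius r is drawn at 1 + k1 r^2 times it, then the intrinsics apply), "view" (4x4, takes a point from world to camera coordinates). Camera axes: x right, y down, z forward; pixel columns grow to the right and rows downward; lengths in m; the calibration is good to about 2 mm. A picture is of the moment at which its call begins. There is no depth.
A pose or a line that the arm cannot do raises env.MotionError and nothing moves.
- job.hand_in(): hands the job in; it is judged then, once.
The state is a dict: "clock": time; "joints": joint angles; "qvel": joint speeds; "joint_efforts": joint torques, N m; "position": TCP position; "ee_rot": TCP orientation; "contact_force": force on the tool from outside, world axes, zero at the start; "ft_torque": the same for the moment, N m; "finger_gap": opening from 0.0 (shut) to 1.0 (fully open); "gripper_force": force on a finger pad.
Only numpy, scipy, OpenCV 4.12 (cv2) and the standard library are available. Lean on these libraries where they do the work, as an engineer would, in place of code of your own. Each camera call takes 0.05 s, during which the arm holds its last target. There are 200 camera calls.

TASK

This compact dishwasher is stripped to its base pan to have its door balance set: the door lies fully open because the near hinge spring is slack. Take the orange grip of the spring's tensioning lever and draw it back, away from the door, until the spring swings the door up; then work the lever to and fro to bring the door to rest half open (45 degrees) and keep it floating there, still, on its springs alone for at least 5 seconds, and finish while still holding the grip, with the door half open. Do not let the door swing shut or slam back down on its open stop, let nothing touch the door, and leave the other things on the worktop alone.

Things in the scene. Friction and masses are not known exactly. Their poses are not given: they have to be found in the camera images.
- door (a joint): angle of the heavy door about its level bottom hinge (rad): 0 = upright and shut, 0.785 = half open, 1.40 = down on its open stop (start). Nominal: mass 3.1 kg (varies by 4 percent), centre of mass 186 mm from the hinge on its mid-plane, inertia about the hinge 0.139 kg m2, viscous damping 0.035 N m s/rad, hinge friction 0.02 N m. The stops have no cushion.
- spring_wind (a joint): how far the near spring is wound (rad): 0 = at its slackest (start), at most 1.3. The lever closes the door through it with 1.2 N m + 1.6 N m/rad x wind. The lever leans forward of upright by (door angle - 0.65 - wind) rad: 0.75 at the start, some -0.25 to -0.5 (backwards) to hold the door half open. With the lever kept still a half-open door runs away (time constant about 0.45 s).
- lever_grip (a point): middle of the orange grip bar, the point to pinch: 200 mm from the hinge line, 262 mm to +y of the middle of the chassis, 42 mm outboard of the face of the lever arm. At the start some 201 mm above the worktop. It moves on an arc about the hinge line in the upright plane along the chassis x axis.
- tension_lever: flat steel tensioning lever of the near hinge spring, with an orange round grip bar 26 mm thick and 85 mm long standing out sideways (along y, away from the machine) at its end; pinch the bar across x, from above. Origin on the hinge line in the middle of the door, y along the hinge. Working it takes 6 to 14 N at the grip; let go, the spring throws it forward.
- hinge (a point): middle of the door's hinge line, 55 mm above the worktop. The line runs along the y axis of chassis; the lever and door turn about it. An enclosed torsion spring on the far end also closes the door, with 1.75 N m/rad x (door angle + 0.358 rad).
- door_edge (a point): middle of the door's upper (free) edge, 360 mm from hinge, in the door's mid-plane.
- chassis: fixed steel base pan, 400 mm deep (x), 380 mm wide (y), 76 mm tall, open on top; origin at the centre of its underside on the worktop. Its front, with the door, is its -x side (hinge line 200 mm from its middle); the tensioning lever is on its +y side. Its place and heading vary.
- door_panel: the door leaf: steel, white inner liner, black control strip along the free edge; 380 mm wide, 360 mm tall, 42 mm thick. Origin on the hinge line, z axis along the leaf to its free edge, y along the hinge. Only the springs may carry it.
- mug: brown stoneware mug, radius 41 mm, 95 mm tall, standing free; origin at the centre of its underside. To be left alone.
- cylinder_filter: stainless cylinder filter with grey end caps, radius 36 mm, 116 mm tall, standing free; origin at the centre of its underside. To be left alone.
- filter_tray: clear plastic filter tray, 150 x 120 x 30 mm; origin at the centre of its underside. To be left alone.
- tier_rack: white plastic stacking tier rack, 182 x 260 mm, 130 mm tall; origin at the centre of its underside. To be left alone.

How it is judged:
On the way, in this order (a step that is already met when the one before it is completed fails the run):
1. the lever has swung the door up off its open stop (value of joint door below 1.25 rad), for 0.1 s.
2. the door floats half open (45 degrees within 0.10 rad), slower than 0.15 rad/s, for 5 s (value of joint door between 0.685 and 0.885 rad and velocity of joint door between -0.15 and 0.15 rad/s), for 5 s.
At the end, for the whole second after the job is handed in: the door floats at 45 degrees within 0.14 rad, slower than 0.3 rad/s, while the fingers still hold the orange grip (more than 2 N) (value of joint door between 0.645 and 0.925 rad and velocity of joint door between -0.3 and 0.3 rad/s and contact force between the fingers and tension_lever above 2 N); the arm keeps its last pose, push and grip.
It fails at once if the door swings shut (below 0.15 rad) (value of joint door below 0.15 rad).
It fails at once if the door slams down on its open stop (faster than 0.35 rad/s) (value of joint door above 1.36 rad and velocity of joint door above 0.35 rad/s).
It fails at once if the arm or another thing touches the door (contact force between door_panel_c0 and anything else above 1 N).
It fails at once if a bystander is moved more than 30 mm or tipped (distance of any of mug, cylinder_filter, filter_tray, tier_rack from where it was at the start of the episode above 0.03 m or angle between any of mug, cylinder_filter, filter_tray, tier_rack's own z axis and vertical above 0.3 rad).
It also fails if it takes over 64 s, if anything falls off the work surface, if the arm or the gripper's body presses on something with over 40 N, if the wrist force passes 120 N, or if a joint passes its speed limit or range.

## Working session

There is one attempt and no reset: what is moved stays moved. The work goes in short steps, each a Python script; the robot and the scene stay as the last script left them, time stands still between calls to the robot, and variables do not carry over. Pictures are saved under pics/ and viewed, at most 10 in all, crops included, and the job is handed in when it is done.

```bash
mkdir -p pics
python3 - <<'E'
from bench import env,kinematics,monitor,eyes,job
import cv2,numpy as np
for n in("scene","top"):
    f=eyes.grab_frame(n); cv2.imwrite(f"pics/{n}0.png",f["frame"][:,:,::-1]); print(n,f["mtx"],f["k1"],f["view"])
print(monitor.sense(),env.hold_point_z)
E
```

```text
scene [[470.93024229   0.         316.52637241]
 [  0.         470.93024229 195.92508898]
 [  0.           0.           1.        ]] -0.11716138623510051 [[ 0.95178043  0.30654113 -0.01210601 -0.52016773]
 [ 0.21200874 -0.6857635  -0.69626196  0.11207667]
 [-0.22173478  0.66012193 -0.71768568  1.91741149]
 [ 0.          0.          0.          1.        ]]
top [[498.98810123   0.         325.59040386]
 [  0.         498.98810123 196.38451452]
 [  0.           0.           1.        ]] -0.14764976166587188 [[-0.02212906 -0.99975083  0.00293047  0.05091767]
 [-0.99512884  0.0217449  -0.09615487  0.57317014]
 [ 0.09606719 -0.00504402 -0.99536207  1.69150583]
 [ 0.          0.          0.          1.        ]]
{'clock': 0.1, 'joints': array([ 9.18621479e-01,  3.13418216e-01,  1.49835930e+00, -5.80503569e-06,
        1.33098413e+00, -2.23363396e-01]), 'qvel': array([-9.76699126e-04, -1.77507597e-03, -1.75108471e-03,  6.37183632e-05,
        8.94081328e-04, -8.97465927e-04]), 'joint_efforts': array([ 1.53170855e-03, -4.12907052e+01, -2.60141069e+01, -1.94549266e-04,
        3.04886271e-03,  3.22801114e-06]), 'position': array([0.21814484, 0.47728589, 0.23078061]), 'ee_rot': array([ 2.12766087e-01,  9.77102989e-01, -5.30569931e-04, -2.45224967e-04]), 'contact_force': array([-0.3264997, -0.1551058, -0.4206707]), 'ft_torque': array([-0.01250422,  0.02985941,  0.06696732]), 'gripper_force': 0.0, 'finger_gap': 1.0009111902738212} 0.0187
```

View pics/scene0.png

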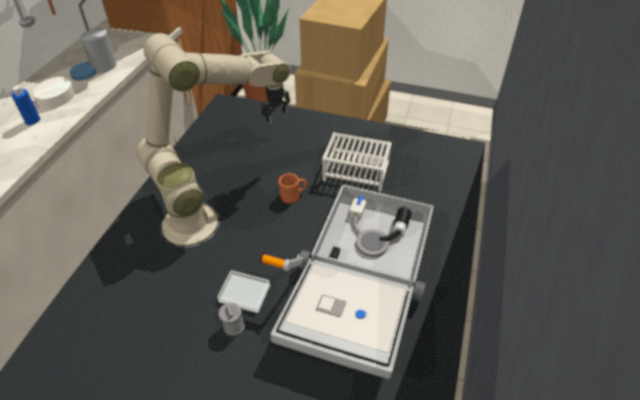

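View pics/top0.png

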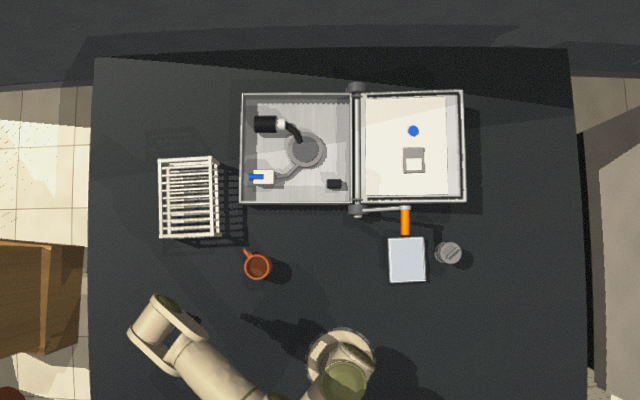

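The top view shows the chassis ahead with its front facing world −y, so the door lies to the right. The orange grip is near (405,222), the lever side faces the robot, and a blue dot on the door liner near (413,131) makes a good angle marker. In the scene view the grip is near (274,262) and the dot near (360,314).

```bash
cat > h.py <<'E'
import numpy as np,cv2
def ray(f,px):
    K,k=f["mtx"],f["k1"]
    u=cv2.undistortPoints(np.array([[px]],float),K,np.array([k,0,0,0.]))[0,0]
    R=f["view"][:3,:3];t=f["view"][:3,3]
    d=R.T@np.array([u[0],u[1],1]);return -R.T@t,d/np.linalg.norm(d)
def onz(f,px,z):
    o,d=ray(f,px);return o+d*(z-o[2])/d[2]
def tri(a,b):
    (o1,d1),(o2,d2)=a,b
    s=np.linalg.lstsq(np.c_[d1,-d2],o2-o1,rcond=None)[0]
    p,q=o1+s[0]*d1,o2+s[1]*d2;return (p+q)/2,np.linalg.norm(p-q)
def mask(img,lo,hi):
    return cv2.inRange(cv2.cvtColor(img,cv2.COLOR_RGB2HSV),np.array(lo),np.array(hi))
BLUE=((100,120,60),(125,255,255)); ORANGE=((8,190,120),(22,255,255))
def blobs(m,mina=15):
    n,l,s,c=cv2.connectedComponentsWithStats(m);return [(s[i,4],c[i],s[i,:4]) for i in range(1,n) if s[i,4]>=mina]
E
python3 - <<'E'
from h import *
from bench import eyes
F={n:eyes.grab_frame(n) for n in("scene","top")}
for n,f in F.items():
    print(n,"cam",ray(f,(320,200))[0])
    for nm,c in(("blue",BLUE),("orange",ORANGE)):
        for b in blobs(mask(f["frame"],*c)): print(nm,b)
f=F["top"]
# chassis outline rim: bright low-sat contour
g=cv2.cvtColor(f["frame"],cv2.COLOR_RGB2GRAY)
im=cv2.resize(f["frame"][75:255,225:485],None,fx=3,fy=3,interpolation=cv2.INTER_CUBIC)
cv2.imwrite("pics/crop.png",im[:,:,::-1])
for r in (120,150,180): print(r,g[r,232:250],g[r,345:365],g[r,455:472])
for c in (260,300,335): print(c,g[86:100,c],g[196:212,c])
E
```

```text
scene cam [ 0.89648105 -1.02941448  1.44783633]
blue (np.int32(468), array([ 25.98717949, 107.20940171]), array([12, 90, 27, 35], dtype=int32))
blue (np.int32(23), array([359.73913043, 199.04347826]), array([358, 196,   5,   8], dtype=int32))
blue (np.int32(52), array([360.17307692, 313.84615385]), array([356, 311,   9,   7], dtype=int32))
orange (np.int32(172), array([272.35465116, 260.50581395]), array([262, 255,  22,  13], dtype=int32))
top cam [0.40900668 0.04697344 1.73862463]
blue (np.int32(76), array([412.98684211, 130.34210526]), array([408, 126,  10,  10], dtype=int32))
blue (np.int32(69), array([255.02898551, 176.31884058]), array([249, 174,  14,   6], dtype=int32))
orange (np.int32(208), array([404.67307692, 222.09615385]), array([401, 210,   9,  25], dtype=int32))
120 [ 63  59  62  60  64  62  55  62 113 175 146  85  81  93 102  94  94  94] [174 172 171 166 148 185 182  66  19  71 179 227 195 146 105 118 195 203
 208 203] [216 204 182  99  50  72 136 214 186  71  35  28  34  34  38  25  35]
150 [ 59  53  61  63  56  56  56  84 174 190 100  84  93 114 115 117 114 119] [173 171 170 167 148 175 200  88  25  66 183 230 218 173 112  89 208 218
 219 212] [215 209 191 162 110  56  87 190 220 187 102  45  39  40  44  41  35]
180 [ 37  37  38  31  34  33  72 191 203 122  86 100 126 135 136 131 121 102] [177 172 176 170 149 161 203  92  30  63 177 224 220 178 136  96 198 217
 217 206] [218 220 213 196 161  97  54  99 186 223 174  88  43  43  44  36  41]
260 [ 63  61  61  61  60  60  88 154 163  98  85  86  91  97] [193 197 194 197 196 205 204 100  58  27  36  36  31  37  52  56]
300 [ 57  58  57  60  58  63 118 174 159  95  86  83  91 102] [195 196 196 192 192 179 194  94  61  33  23  37  37  35  41  54]
335 [ 53  56  53  53  56  58  89 153 152  91  83  85  89 101] [189 189 187 190 186 183 199  94  73  37  33  35  35  40  45  53]
```

View pics/crop.png

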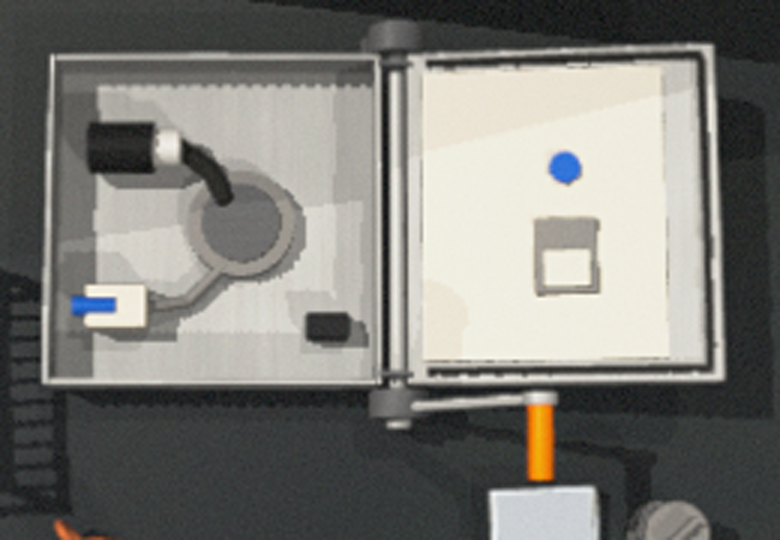

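The crop shows the chassis rim's outer corners at about (241.7,93.3) and (239,203). The grip bar runs from (403,208) to (405,235), and the blue dot is at (413,130.3).

Run:
```python
from h import *
from bench import eyes,env,kinematics,monitor
F={n:eyes.grab_frame(n) for n in("scene","top")};f=F["top"]
g=cv2.GaussianBlur(cv2.cvtColor(f["frame"],cv2.COLOR_RGB2GRAY),(3,3),0).astype(float)
def cross(v,i0,th=110):   # first subpixel crossing from dark to bright
    i=next(i for i in range(1,len(v)) if v[i-1]<th<=v[i]);return i0+i-1+(th-v[i-1])/(v[i]-v[i-1])
L=np.array([onz(f,(cross(g[r,230:252],230,110),r),.076) for r in range(105,195,4)])
B=np.array([onz(f,(c,212-cross(g[212:190:-1,c],0,110)),.076) for c in range(250,345,5)])
T=np.array([onz(f,(c,cross(g[84:105,c],84,100)),.076) for c in range(250,345,5)])
def line(P):
    vx,vy,x,y=cv2.fitLine(P[:,:2].astype(np.float32),cv2.DIST_HUBER,0,.001,.001).ravel();return np.array([vx,vy]),np.array([x,y])
for P in(L,B,T):
    d,p=line(P);print("dir",d,"heading",np.degrees(np.arctan2(d[1],d[0])),p)
(dl,pl),(db,pb),(dt,pt)=map(line,(L,B,T))
def X(d1,p1,d2,p2):
    s=np.linalg.solve(np.c_[d1,-d2],p2-p1);return p1+s[0]*d1
a,b=X(dl,pl,db,pb),X(dl,pl,dt,pt);print("rear corners",a,b,"width",np.linalg.norm(a-b))
o=[b_ for b_ in blobs(mask(f["frame"],*ORANGE))][0][1];os=blobs(mask(F["scene"]["frame"],*ORANGE))[0][1]
print("grip tri",tri(ray(f,o),ray(F["scene"],os)),"grip on z=.201",onz(f,o,.201))
m=mask(f["frame"],*ORANGE);ys,xs=np.nonzero(m);print("bar ends",onz(f,(xs[ys<=211].mean(),209.5),.205),onz(f,(xs[ys>=233].mean(),234.5),.205))
bl=[max(((q[0],tuple(q[1])) for q in blobs(mask(F[n]["frame"],*BLUE)) if abs(q[1][0]-x)<15),)[1] for n,x in(("top",413),("scene",360))]
bl[1]=(360.17,313.85)
print("dot tri",tri(ray(f,bl[0]),ray(F["scene"],bl[1])))
```

```text
dir [ 0.9996815 -0.025239 ] heading -1.4462417 [0.80161643 0.32699233]
dir [0.0214685 0.9997695] heading 88.769844 [0.5497645  0.17160912]
dir [0.02623312 0.99965584] heading 88.49677 [0.93245476 0.12737054]
rear corners [0.55323577 0.33326322] [0.9376032  0.32355908] width 0.3844899
grip tri (array([ 0.46829374, -0.20522565,  0.20324726]), np.float64(0.007802296704267414)) grip on z=.201 [ 0.47190847 -0.20391146  0.201     ]
bar ends [ 0.51094414 -0.20392255  0.205     ] [ 0.43375416 -0.20204543  0.205     ]
dot tri (array([ 0.77980231, -0.25865934,  0.11183129]), np.float64(0.0036218700635090697))
```

```bash
cat >> h.py <<'E'
from scipy.spatial.transform import Rotation as Rn
cx=np.array([.0243,.9997,0]);cx/=np.linalg.norm(cx);cy=np.array([-cx[1],cx[0],0]);ez=np.array([0,0,1.])
H=np.array([.7358,-.0728,.055])      # hinge middle
def grip(lean): return H+.262*cy+.2*(-np.sin(lean)*cx+np.cos(lean)*ez)
def tcp(lean): return grip(lean)-.0187*ez
def leaf(th): return -np.sin(th)*cx+np.cos(th)*ez
def quat(s=1):
    y=s*cx;z=-ez;return Rn.from_matrix(np.c_[np.cross(y,z),y,z]).as_quat()
E
python3 - <<'E'
from h import *
from bench import eyes,env,kinematics,monitor
print(grip(.75))
for s in(1,-1):
    q=quat(s);print(s,q,kinematics.ik(tcp(.75)+[0,0,.09],q),kinematics.ik(tcp(-.5),q))
s=min((1,-1),key=lambda s:abs(kinematics.ik(tcp(.75)+[0,0,.09],quat(s))[5]));print("use",s)
p=tcp(.75)+np.array([0,0,.09]);env.reach(p,quat(s))
st=monitor.sense();print(st["clock"],st["position"]-p)
for d,v in((.001,.15),(.004,.15),(.01,.15),(.02,.15),(.01,.05),(0,.15)):
    t=monitor.sense()["clock"];p=p+[0,d,0];env.movel(p,velocity=v);st=monitor.sense();print(d,v,"dt",st["clock"]-t,st["position"]-p)
p=tcp(.75)+np.array([0,0,.09]);env.movel(p);print(monitor.sense()["contact_force"])
for n in("top",):
    f=eyes.grab_frame(n);cv2.imwrite("pics/top1.png",f["frame"][:,:,::-1]);print([b for b in blobs(mask(f["frame"],*BLUE))])
E
```

```text
[ 0.47056459 -0.20272087  0.20133777]
1 [ 0.01215095  0.99992617  0.         -0.        ] [-6.35754442e-01  2.57447464e-01  1.46291936e+00 -4.44089210e-16
  1.42122583e+00 -2.18224826e+00] [-1.84528746e-01  2.24431347e-01  1.66640839e+00 -4.44089210e-16
  1.25075292e+00 -1.73102257e+00]
-1 [ 0.99992617 -0.01215095  0.          0.        ] [-6.35754442e-01  2.57447464e-01  1.46291936e+00 -4.44089210e-16
  1.42122583e+00  9.59344392e-01] [-1.84528746e-01  2.24431347e-01  1.66640839e+00 -4.44089210e-16
  1.25075292e+00  1.41057009e+00]
use -1
2.875 [2.37738606e-04 6.14364740e-04 1.65086765e-05]
0.001 0.15 dt 0.25 [1.02640901e-04 3.38886537e-04 1.40208722e-05]
0.004 0.15 dt 0.25 [3.52856274e-05 2.85617709e-04 3.61478850e-05]
0.01 0.15 dt 0.25 [4.89135705e-05 4.26567658e-04 1.25536657e-04]
0.02 0.15 dt 0.2833000000000001 [6.60000711e-05 1.84588804e-04 1.48060057e-04]
0.01 0.05 dt 0.3500000000000001 [1.03849466e-05 2.68034448e-05 1.14954761e-05]
0 0.15 dt 0.25 [ 2.57957671e-06 -1.37145063e-04 -3.38365960e-05]
[-0.50209861 -0.79338256  0.19865511]
[(np.int32(76), array([412.90789474, 130.43421053]), array([408, 126,  10,  10], dtype=int32)), (np.int32(72), array([255.20833333, 176.22222222]), array([249, 174,  14,   6], dtype=int32))]
```

View pics/top1.png

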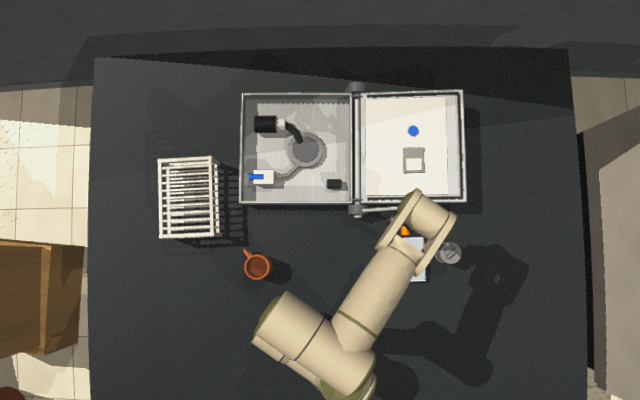

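The arm hides the grip but not the blue dot, which is still at (413,130). The shortest move takes 0.25 s, so I'll use a model-based controller (EKF plus LQR, camera feedback). I'll check it in a simulated plant first.

```bash
cat > ctl.py <<'E'
import numpy as np
from scipy.linalg import solve_discrete_are
J,MGL,B,FC=.139,3.1*9.81*.186,.035,.02
TC,TM=.05,.25; T=TC+TM
def lean_eq(th,d): return th-.65-((MGL*np.sin(th)+d-1.75*(th+.358)-1.2)/1.6)
def step(x,u0,u1,mg=MGL,fc=FC,n=60,dur=T):
    """x=(th,w,d); lever from u0 (kept TC) to u1 (smooth over TM)"""
    th,w,d=x;h=dur/n
    for i in range(n):
        s=np.clip((i*h-TC)/TM,0,1);u=u0+(u1-u0)*s**3*(10-15*s+6*s*s)
        a=(mg*np.sin(th)+d-1.75*(th+.358)-1.2-1.6*(th-.65-u)-B*w-fc*np.tanh(w/.01))/J
        w+=a*h;th+=w*h
        if th>1.4: th,w=1.4,min(w,0)
    return np.array([th,w,d])
class Ctl:
    def __init__(s,th):
        s.x=np.array([th,0.,0.]);s.P=np.diag([.01,.1,.2])**2;s.sp=min(th,1.3)
    def jac(s,u0,u1,fc,x):
        e=1e-4;f=step(x,u0,u1,fc=fc)
        return f,np.c_[tuple((step(x+e*np.eye(3)[i],u0,u1,fc=fc)-f)/e for i in range(3))],(step(x,u0,u1+e,fc=fc)-f)/e,(step(x,u0+e,u1+e,fc=fc)-f)/e
    def update(s,z):
        h=np.array([1.,0,0]);k=s.P@h/(s.P[0,0]+.004**2)
        s.x=s.x+k*(z-s.x[0]);s.P=s.P-np.outer(k,h@s.P)
    def command(s,u0,rate=.08):
        s.sp=max(.785,s.sp-rate*T)
        le=lean_eq(s.sp,s.x[2])
        _,A,g1,gs=s.jac(le,le,0.,np.array([s.sp,0,s.x[2]]))
        F=np.zeros((3,3));F[:2,:2]=A[:2,:2];F[:2,2]=gs[:2];F[2,2]=1   # state th,w,lean; input dlean
        G=np.array([[g1[0]],[g1[1]],[1.]])
        Q=np.diag([4,1.,.05]);R=np.array([[4.]])
        S=solve_discrete_are(F,G,Q,R);K=np.linalg.solve(R+G.T@S@G,G.T@S@F)
        du=-(K@np.array([s.x[0]-s.sp,s.x[1],u0-le]))[0]
        return u0+np.clip(du,-.12,.12)
    def predict(s,u0,u1):
        f,A,_,_=s.jac(u0,u1,FC,s.x);s.x=f
        s.P=A@s.P@A.T+np.diag([.002,.015,.006])**2
E
cat > sim.py <<'E'
from ctl import *
import sys
rng=np.random.default_rng(0)
for tr in range(12):
    mg=MGL*rng.uniform(.95,1.05);off=rng.normal(0,.02);fc=rng.uniform(.0,.03)
    x=np.array([1.4,0,0]);u=.1;c=None;log=[]
    for k in range(110):
        z=x[0]+rng.normal(0,.003)
        if c is None and z<1.35: c=Ctl(z)
        if c is None: un=u-.03
        else: c.update(z);un=c.command(u)
        if c: c.predict(u,un)
        ua=un+rng.normal(0,.001)
        x=step(x,u+off,ua+off,mg=mg,fc=fc);u=ua;log.append(x[:2].copy())
    l=np.array(log);e=l[-50:];print("%.3f off %.3f fc %.3f | min %.2f  tail th %.3f..%.3f |w|max %.3f"%(mg/MGL,off,fc,l[:,0].min(),e[:,0].min(),e[:,0].max(),abs(e[:,1]).max()), [round(v,2) for v in l[::8,0]])
E
python3 sim.py
```

```text
1.014 off -0.003 fc 0.001 | min -2.92  tail th -2.921..1.390 |w|max 7.368 [np.float64(1.4), np.float64(1.36), np.float64(1.18), np.float64(1.0), np.float64(0.83), np.float64(0.74), np.float64(0.71), np.float64(0.65), np.float64(0.75), np.float64(-2.79), np.float64(1.02), np.float64(1.02), np.float64(-0.47), np.float64(-0.11)]
1.017 off -0.010 fc 0.021 | min 0.78  tail th 0.781..0.791 |w|max 0.009 [np.float64(1.4), np.float64(1.38), np.float64(1.21), np.float64(1.01), np.float64(0.83), np.float64(0.8), np.float64(0.8), np.float64(0.79), np.float64(0.79), np.float64(0.79), np.float64(0.79), np.float64(0.79), np.float64(0.79), np.float64(0.78)]
1.044 off 0.002 fc 0.005 | min -1.03  tail th -1.029..0.904 |w|max 4.970 [np.float64(1.4), np.float64(1.4), np.float64(1.37), np.float64(1.11), np.float64(0.9), np.float64(0.81), np.float64(0.87), np.float64(0.72), np.float64(0.74), np.float64(0.89), np.float64(0.68), np.float64(0.69), np.float64(0.79), np.float64(0.56)]
1.036 off -0.003 fc 0.015 | min 0.78  tail th 0.778..0.790 |w|max 0.016 [np.float64(1.4), np.float64(1.4), np.float64(1.31), np
[... 2092 characters left out ...]
p.float64(0.68), np.float64(0.72), np.float64(0.75)]
0.976 off 0.004 fc 0.000 | min -2.64  tail th -2.636..1.400 |w|max 6.085 [np.float64(1.4), np.float64(1.25), np.float64(1.12), np.float64(0.93), np.float64(0.87), np.float64(0.85), np.float64(0.64), np.float64(-2.51), np.float64(1.13), np.float64(0.46), np.float64(0.53), np.float64(-0.75), np.float64(-0.33), np.float64(-0.06)]
1.037 off 0.029 fc 0.022 | min 0.78  tail th 0.784..0.790 |w|max 0.008 [np.float64(1.4), np.float64(1.4), np.float64(1.38), np.float64(1.1), np.float64(0.9), np.float64(0.8), np.float64(0.79), np.float64(0.79), np.float64(0.79), np.float64(0.79), np.float64(0.79), np.float64(0.79), np.float64(0.79), np.float64(0.79)]
```

```bash
sed -i 's/f,A,_,_=s.jac(u0,u1,FC,s.x);s.x=f/_,A,_,_=s.jac(u0,u1,0.,s.x);s.x=step(s.x,u0,u1,fc=.6*FC)/; s/\[.002,.015,.006\]/[.003,.025,.008]/' ctl.py
python3 sim.py | cut -d[ -f1; sed -i 's/(0,.003)/(0,.006)/; s/default_rng(0)/default_rng(5)/' sim.py; python3 sim.py| cut -d[ -f1
```

```text
1.014 off -0.003 fc 0.001 | min 0.76  tail th 0.762..0.813 |w|max 0.052 
1.017 off -0.010 fc 0.021 | min 0.76  tail th 0.772..0.795 |w|max 0.044 
1.044 off 0.002 fc 0.005 | min 0.76  tail th 0.769..0.798 |w|max 0.045 
1.036 off -0.003 fc 0.015 | min 0.76  tail th 0.780..0.794 |w|max 0.019 
0.993 off -0.019 fc 0.011 | min 0.77  tail th 0.774..0.799 |w|max 0.038 
1.037 off -0.020 fc 0.001 | min 0.76  tail th 0.760..0.814 |w|max 0.059 
1.037 off -0.016 fc 0.001 | min 0.76  tail th 0.755..0.810 |w|max 0.074 
1.036 off -0.001 fc 0.010 | min 0.76  tail th 0.769..0.809 |w|max 0.048 
0.952 off -0.001 fc 0.009 | min 0.77  tail th 0.775..0.799 |w|max 0.037 
0.988 off -0.016 fc 0.006 | min 0.77  tail th 0.768..0.796 |w|max 0.043 
0.976 off 0.004 fc 0.000 | min 0.75  tail th 0.754..0.805 |w|max 0.077 
1.037 off 0.029 fc 0.022 | min 0.75  tail th 0.770..0.798 |w|max 0.040 
1.031 off -0.026 fc 0.015 | min 0.75  tail th 0.753..0.838 |w|max 0.128 
0.998 off -0.004 fc 0.028 | min 0.71  tail th 0.755..0.821 |w|max 0.107 
0.997 off 0.017 fc 0.026 | min 0.74  tail th 0.757..0.821 |w|max 0.136 
0.954 off -0.012 fc 0.023 | min 0.77  tail th 0.765..0.817 |w|max 0.089 
0.960 off -0.032 fc 0.006 | min 0.76  tail th 0.760..0.810 |w|max 0.085 
1.050 off 0.020 fc 0.011 | min 0.74  tail th 0.748..0.807 |w|max 0.085 
1.024 off 0.020 fc 0.022 | min 0.74  tail th 0.741..0.817 |w|max 0.106 
1.048 off -0.012 fc 0.015 | min 0.71  tail th 0.752..0.811 |w|max 0.077 
0.963 off 0.025 fc 0.023 | min 0.68  tail th 0.678..0.837 |w|max 0.274 
0.996 off -0.009 fc 0.012 | min 0.75  tail th 0.753..0.823 |w|max 0.121 
0.975 off -0.030 fc 0.015 | min 0.76  tail th 0.756..0.811 |w|max 0.083 
0.989 off 0.020 fc 0.028 | min 0.75  tail th 0.759..0.811 |w|max 0.106
```

The controller is now robust across the simulated variations. Next I grasp and take up the slack.

```bash
cat >> h.py <<'E'
def dotblob(f):
    b=[q for q in blobs(mask(f["frame"],*BLUE)) if q[1][0]>345 and q[1][1]<200]
    return max(b,key=lambda q:q[0])[1] if b else None
DOTPX=(412.95,130.39)
def dotcal(f,nrm=.0225):
    n=np.cos(1.4)*cx+np.sin(1.4)*ez
    o,d=ray(f,DOTPX);p=o+d*(((H+nrm*n-o)@n)/(d@n));r=p-H
    return r@leaf(1.4),nrm,r@cy
def door(f):
    px=dotblob(f)
    if px is None: return None
    s,nrm,lat=dotcal(f);o,d=ray(f,px);p=o+d*(((H+lat*cy-o)@cy)/(d@cy))-H
    return np.arctan2(-p@cx,p[2])+np.arctan2(nrm,s)
def lean_of(pos): 
    r=pos+.0187*ez-H;return np.arctan2(-r@cx,r[2])
E
python3 - <<'E'
from h import *
from bench import eyes,env,monitor
f=eyes.grab_frame("top");print(dotcal(f),door(f))
env.movel(tcp(.75),velocity=.08,guard=12)
s=monitor.sense();print(s["position"]-tcp(.75),s["contact_force"])
env.close_gripper(60)
s=monitor.sense();print(s["clock"],s["finger_gap"],s["gripper_force"],s["contact_force"],lean_of(s["position"]))
for l in(.68,.6):
    env.movel(tcp(l),velocity=.06);s=monitor.sense();print(l,lean_of(s["position"]),s["contact_force"],s["gripper_force"],s["finger_gap"])
f=eyes.grab_frame("top");g=eyes.grab_frame("scene");print(door(f))
cv2.imwrite("pics/grasp.png",np.hstack([cv2.resize(g["frame"][210:330,200:360],None,fx=2.5,fy=2.5),cv2.resize(f["frame"][160:280,320:480],None,fx=2.5,fy=2.5)])[:,:,::-1])
E
```

```text
(np.float64(0.19127151901196543), 0.0225, np.float64(-0.050483165239020286)) 1.3992543381440974
[ 0.00020758 -0.00015277  0.00047049] [-0.09628825 -0.35294092  0.43515641]
6.9167 0.28601265614145754 59.35790419578552 [ -2.40177616 -11.65997311   4.25707253] 0.7557603384485055
0.68 0.6888945565274492 [ -3.90132295 -16.05179908   2.42428868] 59.27590012550354 0.28592425925285736
0.6 0.6094389210860283 [ -6.85020553 -18.23333736   8.70585849] 59.09931242465973 0.282049844353882
1.3887204520419745
```

View pics/grasp.png

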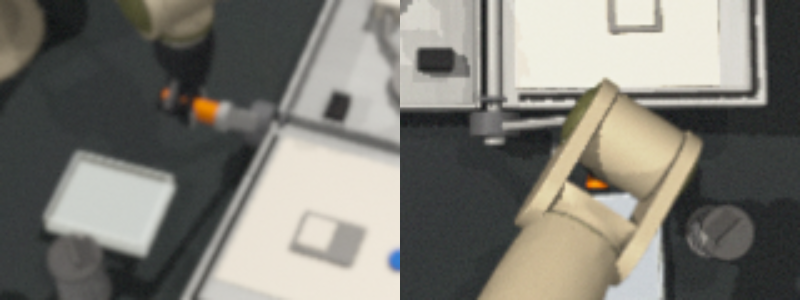

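The scene crop shows the fingers pinching the orange bar at about (195,105), clear of the lever arm and door. Next I draw it back to just before lift-off.

Run:
```python
from h import *
from bench import eyes,env,monitor
for l in(.5,.4,.3,.2,.12):
    env.movel(tcp(l),velocity=.06);s=monitor.sense();f=eyes.grab_frame("top");print(l,lean_of(s["position"]).round(3),(s["position"]-tcp(l)).round(4),s["contact_force"].round(1),dotblob(f),door(f),s["clock"])
```

```text
0.5 0.514 [ 0.0001 -0.0047  0.0027] [ -9.6 -19.9  13.5] [412.86842105 130.31578947] 1.3939453280716623 8.3
0.4 0.416 [ 0.0001 -0.0053  0.0039] [-12.7 -23.4  21.4] [412.88       130.25333333] 1.3892028972441617 8.8333
0.3 0.316 [ 0.0015 -0.0046  0.004 ] [ -4.  -19.7  20. ] [412.81333333 130.22666667] 1.3868639616648135 9.3667
0.2 0.217 [ 0.0019 -0.0045  0.0045] [ -2.6 -18.2  23.2] [412.81333333 130.22666667] 1.3868639616648135 9.9
0.12 0.137 [ 0.0019 -0.0041  0.0038] [ -0.4 -16.9  18.4] [412.86486486 130.18918919] 1.384224350302247 10.3667
```

```bash
cat > run.py <<'E'
import sys,os,pickle
from h import *; from ctl import *
from scipy.optimize import minimize_scalar
from bench import eyes,env,monitor,job
def angle(f,g=None):
    px=dotblob(f)
    if px is None: return None
    s,nrm,lat=dotcal(f);k=np.array([f["k1"],0,0,0.]);V=f["view"];rv=cv2.Rodrigues(V[:3,:3])[0]
    def err(t):
        p=H+lat*cy+s*leaf(t)+nrm*(np.cos(t)*cx+np.sin(t)*ez)
        return ((cv2.projectPoints(p[None],rv,V[:3,3],f["mtx"],k)[0].ravel()-px)**2).sum()
    r=minimize_scalar(err,bounds=(.1,1.45),method="bounded",options=dict(xatol=1e-5));return r.x,r.fun**.5
def move(l): 
    try: env.movel(tcp(l)+[0,0,.004],velocity=.15)
    except env.MotionError as e: print("ERR",e)
N=int(sys.argv[1]);S=pickle.load(open("st.pkl","rb")) if os.path.exists("st.pkl") else dict(c=None,off=-.017,n=0,ok=0.)
for i in range(N):
    u0=lean_of(monitor.sense()["position"]);t0=monitor.sense()["clock"]
    a=angle(eyes.grab_frame("top"));c=S["c"]
    if c is None:
        S["n"]=S["n"]+1 if a and a[0]<1.34 else 0
        if S["n"]>=1: c=S["c"]=Ctl(a[0]);c.x[2]=0
    if c is None: un=u0-.03
    else:
        if a and a[1]<4: c.update(a[0])
        un=c.command(u0)
    move(un+S["off"]);s=monitor.sense();u1=lean_of(s["position"])
    S["off"]=np.clip(S["off"]+.4*(un-u1),-.05,.05)
    print("%.2f dt %.2f th %s res %.1f u0 %.3f un %.3f u1 %.3f"%(t0,s["clock"]-t0,a and round(a[0],3),a[1] if a else 0,u0,un,u1),c and ("x",c.x.round(3).tolist(),round(c.sp,3)) or "",s["contact_force"].round(0).tolist() if i%5==0 else "")
    if c:
        good=abs(c.x[0]-.785)<.08 and abs(c.x[1])<.12;S["ok"]=S["ok"]+s["clock"]-t0 if good else 0.
        done=S["ok"]>6.5 and abs(c.x[0]-.785)<.04 and abs(c.x[1])<.05 
        c.predict(u0,u1)
        if done and abs(c.x[1])<.05: print("READY",S["ok"],c.x);break
    pickle.dump(S,open("st.pkl","wb"))
pickle.dump(S,open("st.pkl","wb"))
E
python3 run.py 14
```

```text
10.42 dt 0.30 th 1.385 res 0.0 u0 0.138 un 0.108 u1 0.102  [9.0, -14.0, -3.0]
10.72 dt 0.30 th 1.385 res 0.0 u0 0.102 un 0.072 u1 0.070  
11.02 dt 0.30 th 1.389 res 0.1 u0 0.070 un 0.040 u1 0.042  
11.32 dt 0.30 th 1.389 res 0.1 u0 0.042 un 0.012 u1 0.011  
11.62 dt 0.30 th 1.389 res 0.1 u0 0.011 un -0.019 u1 -0.019  
11.92 dt 0.30 th 1.388 res 0.0 u0 -0.019 un -0.049 u1 -0.046  [2.0, -14.0, 13.0]
12.22 dt 0.30 th 1.365 res 0.1 u0 -0.046 un -0.076 u1 -0.073  
12.52 dt 0.30 th 1.353 res 0.0 u0 -0.073 un -0.103 u1 -0.100  
12.82 dt 0.33 th 1.311 res 0.1 u0 -0.100 un -0.204 u1 -0.201 ('x', [1.311, 0.0, 0.0], 1.276) 
13.15 dt 0.36 th 1.268 res 0.1 u0 -0.201 un -0.081 u1 -0.085 ('x', [1.268, -0.282, -0.197], 1.252) 
13.51 dt 0.36 th 1.212 res 0.1 u0 -0.085 un -0.204 u1 -0.206 ('x', [1.212, -0.07, -0.128], 1.228) [5.0, -13.0, 6.0]
13.87 dt 0.30 th 1.277 res 0.1 u0 -0.206 un -0.218 u1 -0.215 ('x', [1.275, 0.216, -0.092], 1.204) 
14.17 dt 0.30 th 1.261 res 0.0 u0 -0.215 un -0.175 u1 -0.180 ('x', [1.265, -0.119, -0.123], 1.18) 
14.47 dt 0.30 th 1.21 res 0.1 u0 -0.180 un -0.211 u1 -0.210 ('x', [1.211, -0.171, -0.126], 1.156)
```

```bash
sed -i 's/velocity=.15/velocity=.25/' run.py; python3 run.py 16
```

```text
14.77 dt 0.30 th 1.199 res 0.1 u0 -0.210 un -0.258 u1 -0.252 ('x', [1.197, -0.006, -0.114], 1.132) [5.0, -14.0, 10.0]
15.07 dt 0.30 th 1.193 res 0.0 u0 -0.252 un -0.257 u1 -0.253 ('x', [1.194, -0.03, -0.116], 1.108) 
15.37 dt 0.30 th 1.169 res 0.3 u0 -0.253 un -0.263 u1 -0.259 ('x', [1.17, -0.093, -0.12], 1.084) 
15.67 dt 0.30 th 1.149 res 0.2 u0 -0.259 un -0.288 u1 -0.290 ('x', [1.149, -0.069, -0.116], 1.06) 
15.97 dt 0.30 th 1.127 res 0.3 u0 -0.290 un -0.291 u1 -0.291 ('x', [1.127, -0.08, -0.118], 1.036) 
16.27 dt 0.30 th 1.105 res 0.1 u0 -0.291 un -0.308 u1 -0.306 ('x', [1.104, -0.084, -0.114], 1.012) [2.0, -12.0, 15.0]
16.57 dt 0.30 th 1.075 res 0.2 u0 -0.306 un -0.310 u1 -0.307 ('x', [1.076, -0.095, -0.117], 0.988) 
16.87 dt 0.30 th 1.055 res 0.2 u0 -0.307 un -0.332 u1 -0.333 ('x', [1.055, -0.067, -0.113], 0.964) 
17.17 dt 0.30 th 1.04 res 0.2 u0 -0.333 un -0.335 u1 -0.335 ('x', [1.04, -0.062, -0.111], 0.94) 
17.47 dt 0.30 th 1.017 res 0.2 u0 -0.335 un -0.333 u1 -0.333 ('x', [1.017, -0.094, -0.11], 0.916) 
17.77 dt 0.30 th 0.99 res 0.2 u0 -0.333 un -0.339 u1 -0.338 ('x', [0.99, -0.095, -0.107], 0.892) [4.0, -13.0, 12.0]
18.07 dt 0.30 th 0.971 res 0.2 u0 -0.338 un -0.356 u1 -0.357 ('x', [0.97, -0.067, -0.102], 0.868) 
18.37 dt 0.30 th 0.951 res 0.3 u0 -0.357 un -0.344 u1 -0.346 ('x', [0.951, -0.083, -0.101], 0.844) 
18.67 dt 0.30 th 0.926 res 0.1 u0 -0.346 un -0.343 u1 -0.345 ('x', [0.925, -0.099, -0.098], 0.82) 
18.97 dt 0.30 th 0.903 res 0.2 u0 -0.345 un -0.351 u1 -0.351 ('x', [0.902, -0.082, -0.093], 0.796) 
19.27 dt 0.30 th 0.882 res 0.2 u0 -0.351 un -0.339 u1 -0.340 ('x', [0.881, -0.079, -0.09], 0.785) [4.0, -8.0, 12.0]
```

```bash
python3 run.py 14
python3 - <<'E'
from h import *
from bench import eyes
f=eyes.grab_frame("top");g=eyes.grab_frame("scene");cv2.imwrite("pics/mid.png",np.hstack([f["frame"][70:270,220:480],g["frame"][170:370,210:470]])[:,:,::-1])
p=dotblob(f);print(p,[b[:2] for b in blobs(mask(g["frame"],*BLUE),4)])
E
```

```text
19.57 dt 0.30 th 0.86 res 0.3 u0 -0.340 un -0.327 u1 -0.330 ('x', [0.859, -0.08, -0.088], 0.785) [5.0, -7.0, 12.0]
19.87 dt 0.30 th 0.844 res 0.2 u0 -0.330 un -0.338 u1 -0.339 ('x', [0.844, -0.044, -0.083], 0.785) 
20.17 dt 0.30 th 0.842 res 0.2 u0 -0.339 un -0.351 u1 -0.349 ('x', [0.842, -0.004, -0.079], 0.785) 
20.47 dt 0.30 th 0.842 res 0.2 u0 -0.349 un -0.344 u1 -0.343 ('x', [0.842, -0.01, -0.078], 0.785) 
20.77 dt 0.30 th 0.835 res 0.1 u0 -0.343 un -0.334 u1 -0.335 ('x', [0.835, -0.029, -0.077], 0.785) 
21.07 dt 0.30 th 0.824 res 0.2 u0 -0.335 un -0.324 u1 -0.326 ('x', [0.824, -0.037, -0.078], 0.785) [5.0, -6.0, 11.0]
21.37 dt 0.30 th 0.82 res 0.2 u0 -0.326 un -0.341 u1 -0.341 ('x', [0.82, -0.006, -0.076], 0.785) 
21.67 dt 0.30 th 0.82 res 0.1 u0 -0.341 un -0.332 u1 -0.332 ('x', [0.82, -0.007, -0.075], 0.785) 
21.97 dt 0.30 th 0.818 res 0.2 u0 -0.332 un -0.339 u1 -0.339 ('x', [0.818, -0.003, -0.074], 0.785) 
22.27 dt 0.30 th 0.818 res 0.2 u0 -0.339 un -0.335 u1 -0.336 ('x', [0.818, -0.004, -0.073], 0.785) 
22.57 dt 0.30 th 0.82 res 0.1 u0 -0.336 un -0.343 u1 -0.342 ('x', [0.819, 0.002, -0.071], 0.785) [5.0, -9.0, 11.0]
22.87 dt 0.30 th 0.817 res 0.1 u0 -0.342 un -0.328 u1 -0.330 ('x', [0.817, -0.015, -0.072], 0.785) 
23.17 dt 0.30 th 0.814 res 0.1 u0 -0.330 un -0.340 u1 -0.340 ('x', [0.814, -0.003, -0.07], 0.785) 
23.47 dt 0.30 th 0.814 res 0.2 u0 -0.340 un -0.332 u1 -0.332 ('x', [0.814, -0.007, -0.07], 0.785) 
[398.83783784 123.60810811] [(np.int32(466), array([ 25.97424893, 107.18454936])), (np.int32(23), array([359.73913043, 199.04347826])), (np.int32(16), array([367.25  , 283.0625]))]
```

View pics/mid.png

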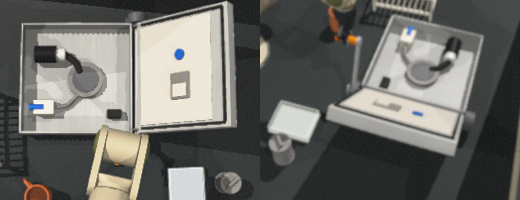

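The picture shows the door floating half open, with the gripper on the lever and clear of it. The blue dot is at (398.8,123.6) in the top view and (367.3,283.1) in the scene view. I'll triangulate that as an independent check, then keep balancing.

```bash
python3 run.py 10 | tail -4;  python3 - <<'E'
from h import *
from bench import eyes,monitor
f=eyes.grab_frame("top");g=eyes.grab_frame("scene")
b=[q[1] for q in blobs(mask(g["frame"],*BLUE),4) if q[1][1]>250][0]
p,e=tri(ray(f,dotblob(f)),ray(g,b));r=p-H;print(p,e,"angle",np.arctan2(-r@cx,r[2])+np.arctan2(.0225,.191))
E
cat st.pkl >/dev/null; python3 -c "
import pickle;print(pickle.load(open('st.pkl','rb'))['ok'])"
```

```text
25.37 dt 0.30 th 0.802 res 0.2 u0 -0.332 un -0.329 u1 -0.329 ('x', [0.801, -0.002, -0.068], 0.785) [5.0, -5.0, 11.0]
25.67 dt 0.30 th 0.802 res 0.2 u0 -0.329 un -0.332 u1 -0.332 ('x', [0.801, 0.0, -0.068], 0.785) 
25.97 dt 0.30 th 0.802 res 0.2 u0 -0.332 un -0.330 u1 -0.330 ('x', [0.801, -0.002, -0.067], 0.785) 
READY 6.599999999999998 [ 0.80023288 -0.0038818  -0.06745083]
[ 0.78171958 -0.19670829  0.20140847] 0.003736109845703281 angle 0.8150096253755156
6.599999999999998
```

```bash
for i in 1 2 3 4 5 6; do python3 run.py 1|head -1; done; python3 -c "
from bench import job,monitor
s=monitor.sense();print(s['clock'],s['gripper_force']);print(job.hand_in())"
```

```text
26.37 dt 0.30 th 0.802 res 0.2 u0 -0.330 un -0.333 u1 -0.333 ('x', [0.801, 0.0, -0.067], 0.785) [5.0, -6.0, 10.0]
26.67 dt 0.30 th 0.802 res 0.2 u0 -0.333 un -0.330 u1 -0.331 ('x', [0.801, -0.002, -0.067], 0.785) [5.0, -5.0, 11.0]
26.97 dt 0.30 th 0.802 res 0.2 u0 -0.331 un -0.333 u1 -0.333 ('x', [0.801, 0.0, -0.066], 0.785) [5.0, -8.0, 10.0]
27.27 dt 0.30 th 0.802 res 0.2 u0 -0.333 un -0.331 u1 -0.331 ('x', [0.801, -0.002, -0.066], 0.785) [6.0, -7.0, 11.0]
27.57 dt 0.30 th 0.802 res 0.2 u0 -0.331 un -0.333 u1 -0.333 ('x', [0.801, -0.0, -0.065], 0.785) [4.0, -6.0, 10.0]
27.87 dt 0.30 th 0.802 res 0.2 u0 -0.333 un -0.332 u1 -0.332 ('x', [0.801, -0.002, -0.065], 0.785) [5.0, -5.0, 11.0]
28.1667 62.85552263259888
the job is handed in; nothing more can be done
None
```

I handed the job in at 28.2 s with the door floating still at about 0.80 rad, within the half-open band for roughly 8 s by camera and with the grip still held at about 60 N; the hand-in returned no verdict.

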